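Seat the loose battery pack and start its charge

ROBOT

A 7-joint arm with a two-finger parallel gripper is mounted at the origin on the work surface. World frame = base frame: x ahead of the robot, y to its left, z up, the work surface at z = 0. Lengths are in m, angles in rad, forces in N, time in s.
With the tool pointing down it reaches from about 0.4 to 0.85 m from the base axis. Payload 10.4 kg.
Tool frame: the origin (TCP) lies on the centre line of the jaws, within the pads' length; the fingertips stand r.tip_extent ahead of it and the grasp point (between the pads) lies 3 mm ahead of it (r.tip_extent is the distance from the TCP to the fingertips, in m); z points along the fingers, y is the direction in which the jaws open and shut (so a half turn about z gives the same grasp; the last joint's range is limited). The gripper opens to 87 mm and grips with 3 to 60 N. Pads are 19 mm wide; open, the fingers measure 117 mm over their backs; the gripper's body (75 mm by 190 mm) begins 51 mm behind the grasp point.
Start: joints at [1.222, 0.332, -0.065, 1.46, 0.022, 1.35, -0.088], TCP at [0.2, -0.592, 0.245] pointing down, gripper open.
Joint ranges: [-2.6, 2.6], [-0.5, 2.12], [-1.47, 1.34], [0.16, 2.42], [-1.27, 4.41], [0.06, 2.06], [-2.6, 2.6]. Speed limits (rad/s): [2.22, 2.22, 2.79, 2.79, 3.14, 3.14, 3.14].

INTERFACE

Orientations are given as a unit quaternion [x, y, z, w].
In Python, from bench import r gives the robot as it stands. The module is installed in compiled form; this text tells all that it offers.
- The arm moves only by the shell command python3 -m jog 'ROWS' [FORCE]. ROWS is JSON, a list of rows, each a list of 5 numbers: the shift along the tool's x, y, z in cm, then the turn about the tool's z in rad, then the closure, from 0 (fully open) to 1 (shut). A call has exactly 10 rows; each row shifts and turns the pose as measured when the row begins, along the tool's axes as they then stand; what a row does not reach is not made up. A row lasts 1/10 s, in which the tool goes at most 50 mm and 8.59 degrees, less where a joint would pass 70% of its speed; a pose out of reach is approached as far as the arm can. A call with a gripper value outside its range is refused whole. The fingers move at their own pace and stop on an object; FORCE is the grip in N (left out, the last holds). Time passes only in rows, so rows that do not move let the fingers close, or fill a call up. It gives the time, the measured TCP pose, the force and the opening at its end, in the units of the state.
- r.read_state(): the state, without advancing time (a new reading comes with each control period).
- r.camera(name): name is "scene" or "top"; returns a dict with "pixels" (480x640x3 uint8, red, green, blue), "fx", "fy", "cx", "cy" (pixels), "camera_from_world" (4x4, takes a point from world to camera coordinates). Camera axes: x right, y up, looking along -z (the intrinsics and any distortion apply to the point x, -y, -z); pixel columns grow to the right and rows downward; lengths in m; the calibration is good to about 2 mm. A picture is of the moment at which its call begins. There is no depth.
- r.close_job(): hands the job in, once; it reports no verdict.
The state is a dict: "time": time; "joint_positions": joint angles; "joint_vel": joint speeds; "joint_torque": joint torques, N m; "ee_pos": TCP position; "eef_rot": TCP orientation; "ft_force": force on the tool from outside, world axes, zero at the start; "torque": the same for the moment, N m; "width": finger opening in m.
Only numpy, scipy, OpenCV 4.12 (cv2) and the standard library are available. Lean on these libraries where they do the work, as an engineer would, in place of code of your own. Each camera call takes 0.05 s, during which the arm holds its last target. There are 200 camera calls.

TASK

One of the three battery packs on the charging station has not been pushed fully home. Slide it home in its dock, then start its charge: press the white key straight behind that dock, and after it the green start key, each fully down and one at a time. Leave the other packs home, the other keys unpressed and the things around them where they are.

Things in the scene. Friction and masses are not known exactly. Their poses are not given: they have to be found in the camera images.
- charger: three-dock battery charging station, fixed, 237 mm deep (x), 365 wide (y). +x points away from the robot, the way packs slide in; origin at bench level under the wall that stops the packs. Before it (-x, to -122 mm) the flat dock bed, 30 mm high, and at the right end a display block 80 mm wide, 55 high. Behind it (to +115) the housing, 98 mm high, all keys on top
- bay_left (a point): point on the dock bed, 30 mm above the bench, where a pack's origin lies when it is fully home in the left dock (left is +y, docks 95 mm apart); axes as the charger's, x is the way in. The dock is a channel 54 mm wide, open in front, between guide rails 12 mm high that keep the pack straight; it ends at the wall 59 mm beyond this point
- bay_middle (a point): point on the dock bed, 30 mm above the bench, where a pack's origin lies when it is fully home in the middle dock (left is +y, docks 95 mm apart); axes as the charger's, x is the way in. The dock is a channel 54 mm wide, open in front, between guide rails 12 mm high that keep the pack straight; it ends at the wall 59 mm beyond this point
- bay_right (a point): point on the dock bed, 30 mm above the bench, where a pack's origin lies when it is fully home in the right dock (left is +y, docks 95 mm apart); axes as the charger's, x is the way in. The dock is a channel 54 mm wide, open in front, between guide rails 12 mm high that keep the pack straight; it ends at the wall 59 mm beyond this point
- pack_a: one of three like battery packs, any in any dock, black with orange band, loose, 0.4-0.9 kg. Body 118 (x) x 76 (y) mm, 14 to 60 mm above its origin; under it a shoe 50 mm wide, 14 high, between the rails. Origin: centre of the shoe's underside; +x into the dock. Two are home, inner end against the wall; one stands 25-42 mm short, sticking out to -x; it slides at 1-5 N and stops dead at the wall
- pack_b: one of three like battery packs, any in any dock, black with orange band, loose, 0.4-0.9 kg. Body 118 (x) x 76 (y) mm, 14 to 60 mm above its origin; under it a shoe 50 mm wide, 14 high, between the rails. Origin: centre of the shoe's underside; +x into the dock. Two are home, inner end against the wall; one stands 25-42 mm short, sticking out to -x; it slides at 1-5 N and stops dead at the wall
- pack_c: one of three like battery packs, any in any dock, black with orange band, loose, 0.4-0.9 kg. Body 118 (x) x 76 (y) mm, 14 to 60 mm above its origin; under it a shoe 50 mm wide, 14 high, between the rails. Origin: centre of the shoe's underside; +x into the dock. Two are home, inner end against the wall; one stands 25-42 mm short, sticking out to -x; it slides at 1-5 N and stops dead at the wall
- key_left_top (a point): centre of the top face of the left dock's white key, 24 mm across, 108 mm above the bench on the housing, straight behind its dock (94 mm beyond the bay point along charger x); pressed straight down
- key_left (a joint): travel of the left dock's white key: 0 up, 0.006 fully down (flush with its black collar, 40 mm across); sprung, 1.2 N to start, 4 N fully down; pressed from 0.005
- key_middle_top (a point): centre of the top face of the middle dock's white key, 24 mm across, 108 mm above the bench on the housing, straight behind its dock (94 mm beyond the bay point along charger x); pressed straight down
- key_middle (a joint): travel of the middle dock's white key: 0 up, 0.006 fully down (flush with its black collar, 40 mm across); sprung, 1.2 N to start, 4 N fully down; pressed from 0.005
- key_right_top (a point): centre of the top face of the right dock's white key, 24 mm across, 108 mm above the bench on the housing, straight behind its dock (94 mm beyond the bay point along charger x); pressed straight down
- key_right (a joint): travel of the right dock's white key: 0 up, 0.006 fully down (flush with its black collar, 40 mm across); sprung, 1.2 N to start, 4 N fully down; pressed from 0.005
- key_start_top (a point): centre of the top face of the green start key, on a dark field at the right end of the housing, in line with the white keys, 65 mm right of the right dock's; size and height as the white keys
- key_start (a joint): travel of the green start key: as the white keys
- key_stop_top (a point): centre of the top face of the red stop key, 43 mm right of the green one, same row; size and height as the white keys
- key_stop (a joint): travel of the red stop key: as the white keys
- tape: blue roll of insulating tape lying flat on top of the charger behind the keys, 58 mm across, 19 mm high; origin: centre of its underside
- tin: grey paint tin, upright, 100 mm across, 125 mm high; origin: centre of its underside
- spray: red spray can with yellow cap, upright, 56 mm across, 184 mm high; origin: centre of its underside
- drink: black drink can, upright, 66 mm across, 115 mm high; origin: centre of its underside
- jar: green glass screw jar with dark lid, upright, 72 mm across, 95 mm high; origin: centre of its underside
- driver: red-handled screwdriver lying on the bench, 200 mm long, 26 mm high; origin: middle of its length, at bench level
- spanner: steel spanner lying flat, 190 mm long, 8 mm high; origin: middle of its length, at bench level
Mind the look-alikes: they are no part of the job. Leave any purple look-alike of the pack_b alone. Leave any blue look-alike of the pack_a alone.

How it is judged:
By the outcome, as a careful person would: the job done as asked, in the order asked, and still so for the second after the job is handed in, with the robot touching nothing.
It also fails if it takes over 38 s, if anything falls off the work surface, if the arm or the gripper's body presses on something with over 40 N, if the wrist force passes 120 N, or if a joint passes its speed limit or range.

## Working session

There is one attempt and no reset: what is moved stays moved. The work goes in short steps, Python scripts to look and compute and a shell command to move; the robot and the scene stay as the last step left them, time stands still between calls to the robot, and variables do not carry over. Pictures are saved under pics/ and viewed, about 8 in all and at most 12, crops included, and the job is handed in when it is done.

```bash
mkdir -p pics; python3 - <<'E'
from bench import r
import cv2
for n in ("scene","top"):
    c=r.camera(n); cv2.imwrite(f"pics/{n}0.png",c["pixels"][:,:,::-1])
    print(n,c["fx"],c["fy"],c["cx"],c["cy"],c["camera_from_world"].round(4).tolist() if hasattr(c["camera_from_world"],'round') else c["camera_from_world"],[k for k in c])
s=r.read_state();print(s,r.tip_extent)
E
```

```text
scene 446.2669759930778 446.2669759930778 322.95091972198026 241.5018931068112 [[0.6839, 0.7293, 0.0172, -0.3757], [-0.5647, 0.5143, 0.6454, 0.2203], [0.4618, -0.4511, 0.7637, -1.3434], [0.0, 0.0, 0.0, 1.0]] ['pixels', 'fx', 'fy', 'cx', 'cy', 'camera_from_world']
top 590.1381182554239 590.1381182554239 323.26199899335194 245.41490001810953 [[0.0128, -0.9998, 0.016, 0.0133], [0.9885, 0.0151, 0.1506, -0.5312], [-0.1509, 0.0139, 0.9885, -1.4236], [0.0, 0.0, 0.0, 1.0]] ['pixels', 'fx', 'fy', 'cx', 'cy', 'camera_from_world']
{'time': 0.1, 'joint_positions': array([ 1.22241699,  0.3327938 , -0.0647047 ,  1.46083471,  0.02160281,
        1.34989821, -0.08848074]), 'joint_vel': array([-0.00142812, -0.00210634, -0.00173293, -0.00198116, -0.00028638,
        0.00164501,  0.00040637]), 'joint_torque': array([ 2.61417743e-03, -6.24545217e+01,  2.58301408e-02, -3.90718853e+01,
       -6.11726311e-02,  3.66338622e-02,  1.75604828e-05]), 'ee_pos': array([ 0.19993085, -0.59183333,  0.24385358]), 'eef_rot': array([ 9.86759105e-01,  1.62191509e-01, -1.28268294e-04, -6.05838213e-04]), 'ft_force': array([ 0.63564998,  0.54591012, -0.11708187]), 'torque': array([0.0327105 , 0.05797119, 0.03409868]), 'width': 0.08704637256319556} 0.022
```

View pics/scene0.png

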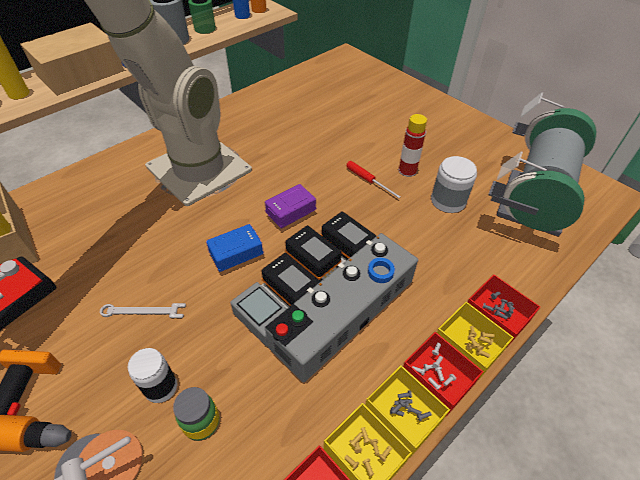

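View pics/top0.png

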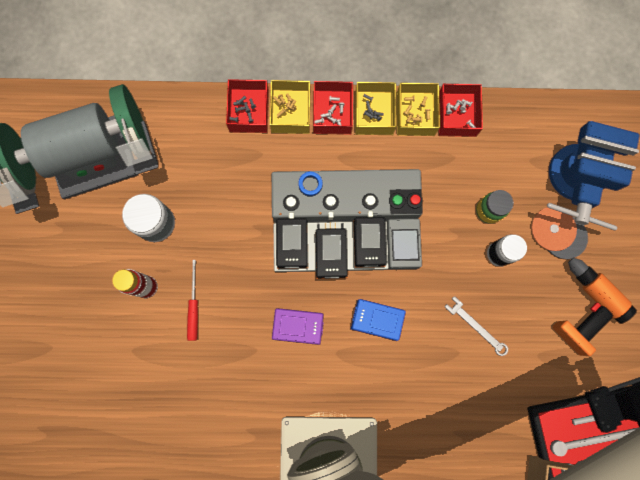

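The scene view shows the charger at about (325,300), with packs at (290,275), (313,250) and (348,233). In the top view the middle pack, at (331,252), stands short toward the robot. The other two, at (291,243) and (370,242), look home. The white keys are at (291,201), (331,201) and (371,201), green at (398,200) and red at (415,200).

```bash
cat > h.py <<'E'
from bench import r
import numpy as np, cv2
def ray(c,u,v):
    M=np.array(c["camera_from_world"]);R=M[:3,:3];o=-R.T@M[:3,3]
    d=R.T@np.array([(u-c["cx"])/c["fx"],-(v-c["cy"])/c["fy"],-1]);return o,d/np.linalg.norm(d)
def plane(c,u,v,z):
    o,d=ray(c,u,v);return o+d*(z-o[2])/d[2]
def tri(c1,p1,c2,p2):
    o,d=ray(c1,*p1);q,e=ray(c2,*p2)
    s=np.linalg.lstsq(np.stack([d,-e],1),q-o,rcond=None)[0]
    a=o+d*s[0];b=q+e*s[1];return (a+b)/2,np.linalg.norm(a-b)
def blob(c,uv,kind,w=11):
    u,v=uv;im=c["pixels"][v-w:v+w+1,u-w:u+w+1].astype(int);R,G,B=im[...,0],im[...,1],im[...,2]
    m={'w':(im.min(2)>185),'g':(G>R+60)&(G>B+40),'r':(R>G+80)}[kind].astype(np.uint8)
    n,l,s,ce=cv2.connectedComponentsWithStats(m)
    i=1+np.argmax(s[1:,4]);return ce[i]+[u-w,v-w],s[i,4]
E
python3 - <<'E'
from h import *
s=r.camera("scene");t=r.camera("top")
for n,a,b,k in [("L",(380,249),(291,201),'w'),("M",(352,271),(331,201),'w'),("R",(321,297),(371,201),'w'),("start",(298,315),(398,200),'g'),("stop",(282,328),(415,200),'r')]:
    p,x=blob(s,a,k);q,y=blob(t,b,k);X,e=tri(s,p,t,q)
    print(n,p.round(1),x,q.round(1),y,X.round(4),round(e,4),plane(t,*q,.108).round(4))
# pack outer top edges: dark column profile in top
g=cv2.cvtColor(t["pixels"],cv2.COLOR_RGB2GRAY)
for u in (284,324,363,343):print(u,g[255:285,u].tolist())
im=cv2.resize(t["pixels"][160:290,260:430],None,fx=4,fy=4,interpolation=cv2.INTER_CUBIC)
cv2.imwrite("pics/crop.png",im[:,:,::-1])
E
```

```text
L [379.6 246.1] 59 [290.7 201.3] 65 [0.6261 0.1013 0.1093] 0.0015 [0.6259 0.1008 0.108 ]
M [351.5 269.9] 60 [330.5 200.6] 65 [0.6297 0.0063 0.1086] 0.0016 [0.6293 0.0057 0.108 ]
R [320.3 295.5] 71 [370.1 199.8] 65 [ 0.6328 -0.0888  0.1089] 0.0006 [ 0.6328 -0.0891  0.108 ]
start [297.4 315.5] 111 [397.2 199.3] 70 [ 0.6355 -0.1541  0.1066] 0.0005 [ 0.635  -0.1541  0.108 ]
stop [281.5 329.1] 121 [415.1 199.2] 79 [ 0.637  -0.1971  0.1055] 0.0009 [ 0.6361 -0.1971  0.108 ]
284 [65, 64, 65, 66, 73, 69, 68, 69, 69, 69, 51, 33, 51, 54, 125, 187, 92, 83, 139, 139, 131, 134, 134, 135, 128, 124, 129, 132, 134, 130]
324 [162, 165, 165, 168, 165, 82, 66, 68, 69, 70, 70, 71, 71, 71, 73, 75, 71, 72, 73, 71, 60, 33, 51, 56, 69, 83, 133, 132, 136, 134]
363 [69, 68, 68, 70, 71, 70, 72, 72, 67, 40, 19, 39, 80, 104, 97, 88, 140, 134, 127, 126, 132, 143, 140, 137, 135, 135, 132, 128, 133, 135]
343 [68, 66, 69, 69, 68, 69, 69, 70, 70, 70, 70, 72, 70, 71, 71, 72, 72, 73, 73, 74, 50, 21, 22, 59, 81, 135, 134, 129, 132, 136]
```

View pics/crop.png

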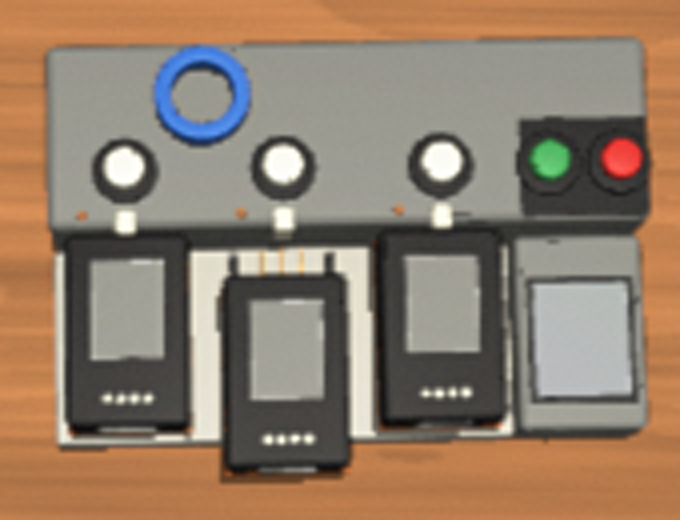

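The crop shows the middle pack standing about 11 px (25 mm or more) short, with the contacts bare behind it, so the middle dock is the target. The charger yaw from the key row is about 0.035 rad. I'll turn the tool to match and travel high with the fingers shut.

```bash
python3 -m jog '[[0,0,0,0.145,1],[0,0,0,0.145,1],[1.7,-4.5,0,0,1],[1.7,-4.5,0,0,1],[1.7,-4.5,0,0,1],[1.7,-4.5,0,0,1],[1.7,-4.5,0,0,1],[1.7,-4.5,0,0,1],[1.7,-4.5,0,0,1],[1.7,-4.5,0,0,1]]' 20
cat >> h.py <<'E'
def togo(x,y,z):
    from scipy.spatial.transform import Rotation as Ro
    s=r.read_state();R=Ro.from_quat(s["eef_rot"]).as_matrix()
    print("t",s["time"],"pos",s["ee_pos"].round(4),"yaw",round(np.arctan2(R[1,0],R[0,0]),4),"F",s["ft_force"].round(2),"w",round(s["width"],4),
     "togo cm",(100*R.T@(np.array([x,y,z])-s["ee_pos"])).round(2))
E
python3 - <<'E'
from h import *
t=r.camera("top")
for u,v in((324,275.5),(343,275),(284,265.5),(363,263.5)):print(plane(t,u,v,.09).round(4))
togo(.41,-.0015,.245)
E
```

```text
time: 1.2
ee_pos: [0.3274, -0.2202, 0.2405]
eef_rot: [1.0, 0.007, -0.002, -0.001]
ft_force: [0.6, -0.6, 0.4]
width: 0.0151
[0.451  0.0187 0.09  ]
[ 0.4529 -0.0264  0.09  ]
[0.4735 0.1142 0.09  ]
[ 0.4811 -0.074   0.09  ]
t 1.25 pos [ 0.3304 -0.2132  0.2407] yaw 0.0211 F [ 4.22  7.56 -0.39] w 0.0109 togo cm [  8.4 -21.   -0.4]
```

```bash
python3 -m jog '[[1.4,-4,0,-0.014,1],[1.4,-4,0,0,1],[1.4,-4,0,0,1],[1.4,-4,0,0,1],[1.4,-3,0,0,1],[1,-1.5,0,0,1],[0,0,0,0,1],[0,0,0,0,1],[0,0,0,0,1],[0,0,0,0,1]]'
python3 -c "
from h import *
togo(.415,-.0015,.082)"
```

```text
time: 2.25
ee_pos: [0.4039, 0.0024, 0.2414]
eef_rot: [1.0, 0.02, -0.001, 0.0]
ft_force: [0.0, -0.4, -0.0]
width: 0.0003
t 2.25 pos [0.4039 0.0024 0.2414] yaw 0.0397 F [ 0.02 -0.38 -0.02] w 0.0003 togo cm [ 1.12  0.42 15.94]
```

```bash
python3 -m jog '[[0.6,0.2,2,0,1],[0.5,0.2,2.5,0,1],[0,0,2.5,0,1],[0,0,2.5,0,1],[0,0,2.5,0,1],[0,0,2.5,0,1],[0,0,1.4,0,1],[0,0,0,0,1],[0,0,0,0,1],[0,0,0,0,1]]'
python3 -c "
from h import *
togo(.4670,.0003,.082)
c=r.camera('top');cv2.imwrite('pics/down.png',cv2.resize(c['pixels'][180:330,250:450],None,fx=3,fy=3)[:,:,::-1])"
```

```text
time: 3.25
ee_pos: [0.4145, -0.0105, 0.0782]
eef_rot: [1.0, 0.013, 0.0, 0.002]
ft_force: [0.8, -0.7, -0.4]
width: 0.0003
t 3.25 pos [ 0.4145 -0.0105  0.0782] yaw 0.0251 F [ 0.75 -0.71 -0.45] w 0.0003 togo cm [ 5.27 -0.95 -0.39]
```

```bash
python3 -m jog '[[0.2,-0.5,-0.2,-0.01,1],[0.3,-0.5,-0.2,0,1],[0.5,0,0,0,1],[0.5,0,0,0,1],[0.5,0,0,0,1],[0.5,0,0,0,1],[0.5,0,0,0,1],[0.5,0,0,0,1],[0.5,0,0,0,1],[0,0,0,0,1]]'
python3 -c "
from h import *
togo(.4670,.0003,.082)"
```

```text
time: 4.3
ee_pos: [0.4587, 0.0016, 0.0844]
eef_rot: [1.0, 0.018, 0.001, 0.003]
ft_force: [-0.4, 0.7, -0.1]
width: 0.0003
t 4.3 pos [0.4587 0.0016 0.0844] yaw 0.0356 F [-0.39  0.71 -0.12] w 0.0003 togo cm [0.83 0.16 0.24]
```

```bash
python3 -m jog '[[0.3,0.1,0.1,0,1],[0.3,0,0,0,1],[0.3,0,0,0,1],[0.2,0,0,0,1],[0.2,0,0,0,1],[0.2,0,0,0,1],[0.2,0,0,0,1],[0.2,0,0,0,1],[0.2,0,0,0,1],[0.2,0,0,0,1]]'
python3 -c "
from h import *
togo(.4670,.0003,.082)
c=r.camera('top');cv2.imwrite('pics/push.png',cv2.resize(c['pixels'][160:290,240:440],None,fx=4,fy=4)[:,:,::-1])"
```

```text
time: 5.3
ee_pos: [0.4659, 0.0006, 0.0797]
eef_rot: [1.0, 0.018, -0.019, 0.006]
ft_force: [-13.7, -0.4, 10.7]
width: 0.0008
t 5.3 pos [0.4659 0.0006 0.0797] yaw 0.0356 F [-13.73  -0.41  10.71] w 0.0008 togo cm [ 0.1   0.04 -0.24]
```

View pics/push.png

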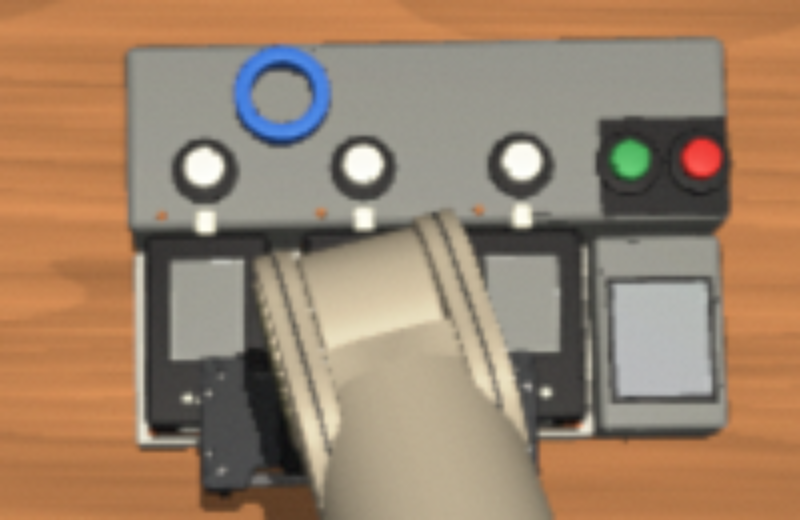

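The pack's inner edge is now against the wall, level with its neighbours. The force is about 14 N and TCP x is 0.466, as predicted for home. Backing off.

```bash
python3 -m jog '[[-0.6,0,0,0,1],[-1.5,0,0,0,1],[-1.5,0,0,0,1],[0,0,-3,0,1],[0,0,-3,0,1],[0,0,-4,0,1],[0,0,-2,0,1],[0,0,0,0,1],[0,0,0,0,1],[0,0,0,0,1]]'
python3 -c "
from h import *
togo(.6295,.006,.15)"
```

```text
time: 6.35
ee_pos: [0.4343, 0.0007, 0.2046]
eef_rot: [1.0, 0.018, -0.016, 0.006]
ft_force: [-0.2, 0.4, -1.0]
width: 0.0005
t 6.35 pos [0.4343 0.0007 0.2046] yaw 0.036 F [-0.17  0.36 -1.01] w 0.0005 togo cm [19.69  0.12  4.83]
```

```bash
python3 -m jog '[[3,0,0,0,1],[4,0,0,0,1],[4,0,0,0,1],[4,0,0,0,1],[3,0,0,0,1],[1.5,0,0,0,1],[0,0,0,0,1],[0,0,0,0,1],[0,0,0,0,1],[0,0,0,0,1]]'
python3 -c "
from h import *
togo(.6295,.006,.14)
c=r.camera('top');print(blob(c,(291,201),'w'),blob(c,(370,200),'w'))
import cv2
for n,u,v in (('top',240,150),('scene',220,200)):
    c=r.camera(n);cv2.imwrite('pics/%s_k.png'%n,cv2.resize(c['pixels'][v:v+150,u:u+200],None,fx=3,fy=3)[:,:,::-1])"
```

```text
time: 7.35
ee_pos: [0.6302, 0.0072, 0.1827]
eef_rot: [1.0, 0.018, -0.024, 0.006]
ft_force: [-0.8, -0.9, 0.9]
width: 0.0002
t 7.35 pos [0.6302 0.0072 0.1827] yaw 0.0349 F [-0.78 -0.94  0.92] w 0.0002 togo cm [0.13 0.07 4.27]Traceback (most recent call last):
  File "<string>", line 4, in <module>
    c=r.camera('top');print(blob(c,(291,201),'w'),blob(c,(370,200),'w'))
                            ~~~~^^^^^^^^^^^^^^^^^
  File "h.py", line 16, in blob
    i=1+np.argmax(s[1:,4]);return ce[i]+[u-w,v-w],s[i,4]
        ~~~~~~~~~^^^^^^^^^
    return _wrapfunc(a, 'argmax', axis=axis, out=out, **kwds)
    return bound(*args, **kwds)
ValueError: attempt to get argmax of an empty sequence
```

```bash
cat >> h.py <<'E'
def tip(x,y,z):
    from scipy.spatial.transform import Rotation as Ro
    s=r.read_state();R=Ro.from_quat(s["eef_rot"]).as_matrix();p=s["ee_pos"]+.022*R[:,2]
    print("t",s["time"],"tip",p.round(4),"zaxis",R[:,2].round(3),"F",s["ft_force"].round(2),"togo cm",(100*R.T@(np.array([x,y,z])-p)).round(2))
E
python3 -c "
from h import *
tip(.6295,.006,.102)
c=r.camera('scene');cv2.imwrite('pics/scene_k.png',cv2.resize(c['pixels'][190:390,220:440],None,fx=3,fy=3)[:,:,::-1])"
```

```text
t 7.4 tip [0.6292 0.0069 0.1609] zaxis [-0.048 -0.014 -0.999] F [-0.52 -0.15 -1.  ] togo cm [0.32 0.02 5.88]
```

View pics/scene_k.png

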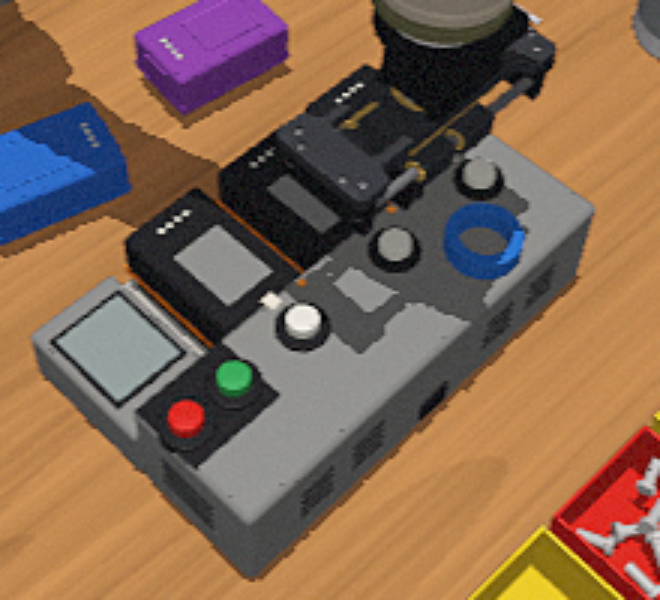

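The green (233,377) and red (185,417) keys are up, and the pack stands in line with its neighbours. The closed fingers are above the middle key at (395,245). Next I'll descend most of the way and check.

```bash
python3 -m jog '[[0.2,0,1.5,0,1],[0.1,0,1.5,0,1],[0,0,1.2,0,1],[0,0,0.5,0,1],[0,0,0,0,1],[0,0,0,0,1],[0,0,0,0,1],[0,0,0,0,1],[0,0,0,0,1],[0,0,0,0,1]]'
python3 -c "
from h import *
tip(.6295,.006,.102)
c=r.camera('scene');cv2.imwrite('pics/scene_k2.png',cv2.resize(c['pixels'][220:320,280:420],None,fx=5,fy=5)[:,:,::-1])"
```

```text
time: 8.45
ee_pos: [0.631, 0.006, 0.1334]
eef_rot: [1.0, 0.017, -0.023, 0.007]
ft_force: [-1.1, -0.1, 1.2]
width: 0.0004
t 8.45 tip [0.63   0.0057 0.1114] zaxis [-0.046 -0.015 -0.999] F [-1.15 -0.14  1.15] togo cm [-0.   -0.04  0.94]
```

View pics/scene_k2.png

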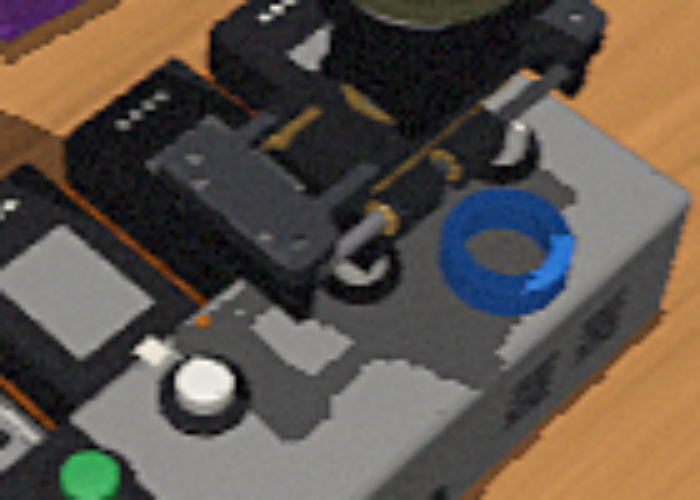

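The key (365,265) is partly hidden behind the gripper, as expected. Pressing in small steps.

```bash
python3 -m jog '[[0,0,0.3,0,1],[0,0,0.2,0,1],[0,0,0.2,0,1],[0,0,0.2,0,1],[0,0,0.2,0,1],[0,0,0.2,0,1],[0,0,0.2,0,1],[0,0,0.2,0,1],[0,0,0,0,1],[0,0,0,0,1]]'
python3 -c "
from h import *
tip(.6295,.006,.102)"
```

```text
time: 9.5
ee_pos: [0.631, 0.0062, 0.1294]
eef_rot: [1.0, 0.017, -0.021, 0.01]
ft_force: [-1.9, -0.1, 3.1]
width: 0.0007
t 9.5 tip [0.6301 0.0057 0.1074] zaxis [-0.041 -0.02  -0.999] F [-1.85 -0.07  3.13] togo cm [-0.04 -0.04  0.55]
```

```bash
python3 -m jog '[[0,0,0.4,0,1],[0,0,0.4,0,1],[0,0,0.4,0,1],[0,0,0.4,0,1],[0,0,0.4,0,1],[0,0,0.4,0,1],[0,0,0.4,0,1],[0,0,0.4,0,1],[0,0,0.4,0,1],[0,0,0.4,0,1]]'
python3 -c "
from h import *
tip(.6295,.006,.102)"
```

```text
time: 10.5
ee_pos: [0.6312, 0.0066, 0.1278]
eef_rot: [1.0, 0.016, -0.015, 0.017]
ft_force: [-18.4, -1.9, 38.3]
width: 0.0006
t 10.5 tip [0.6306 0.0058 0.1058] zaxis [-0.029 -0.035 -0.999] F [-18.44  -1.91  38.26] togo cm [-0.1  -0.03  0.38]
```

```bash
python3 -m jog '[[0,0,-0.2,0,1],[0,0,0,0,1],[0,0,0,0,1],[0,0,0,0,1],[0,0,0,0,1],[0,0,0,0,1],[0,0,0,0,1],[0,0,0,0,1],[0,0,0,0,1],[0,0,0,0,1]]'
python3 -c "
from h import *
tip(.6295,.006,.102)
a=r.camera('scene')['pixels'][215:325,250:430];b=r.camera('top')['pixels'][130:240,240:420]
cv2.imwrite('pics/press.png',cv2.resize(np.vstack([a,b]),None,fx=2.7,fy=2.7,interpolation=cv2.INTER_CUBIC)[:,:,::-1])"
```

```text
time: 11.5
ee_pos: [0.6315, 0.0067, 0.13]
eef_rot: [1.0, 0.016, -0.014, 0.017]
ft_force: [-0.6, 0.1, 3.3]
width: 0.0005
t 11.5 tip [0.6309 0.0059 0.1081] zaxis [-0.028 -0.035 -0.999] F [-0.64  0.14  3.29] togo cm [-0.12 -0.03  0.61]
```

View pics/press.png

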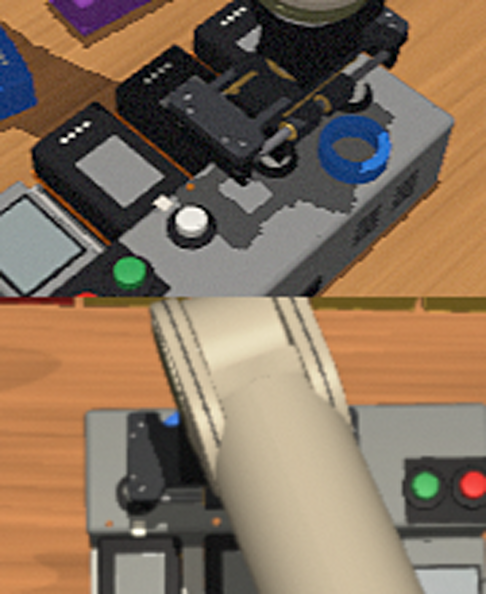

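The collar at (275,160) is visible with its key down inside it, and nothing else is being touched. The hard stop came at tip z of about 0.106, not 0.102. I'll check the spring force a little higher to see whether this is just a height bias.

```bash
python3 -m jog '[[0,0,-0.2,0,1],[0,0,0,0,1],[0,0,0,0,1],[0,0,0,0,1],[0,0,0,0,1],[0,0,0,0,1],[0,0,0,0,1],[0,0,0,0,1],[0,0,0,0,1],[0,0,0,0,1]]'
python3 -c "
from h import *
for i in range(4): tip(.6295,.006,.102); r.camera('scene')"
python3 -m jog '[[0,0,-1,0,1],[0,0,-1,0,1],[0,0,-1,0,1],[0,0,-1,0,1],[0,0,0,0,1],[0,0,0,0,1],[0,0,0,0,1],[0,0,0,0,1],[0,0,0,0,1],[0,0,0,0,1]]'
python3 -c "
from h import *
for i in range(4): tip(.6355,-.154,.14); r.camera('scene')"
```

```text
time: 12.6
ee_pos: [0.6315, 0.0067, 0.132]
eef_rot: [1.0, 0.016, -0.014, 0.017]
ft_force: [-0.8, -0.4, 1.7]
width: 0.0001
t 12.6 tip [0.6309 0.006  0.11  ] zaxis [-0.028 -0.035 -0.999] F [-0.79 -0.44  1.68] togo cm [-0.12 -0.03  0.8 ]
t 12.65 tip [0.6309 0.0059 0.11  ] zaxis [-0.028 -0.035 -0.999] F [0.85 0.36 2.18] togo cm [-0.12 -0.04  0.8 ]
t 12.7 tip [0.6309 0.006  0.11  ] zaxis [-0.028 -0.035 -0.999] F [-0.11 -0.45  2.63] togo cm [-0.12 -0.03  0.8 ]
t 12.75 tip [0.6309 0.006  0.11  ] zaxis [-0.028 -0.035 -0.999] F [-0.98 -0.39  2.27] togo cm [-0.12 -0.03  0.81]
time: 13.8
ee_pos: [0.6323, 0.0083, 0.1749]
eef_rot: [1.0, 0.016, -0.015, 0.017]
ft_force: [0.0, 0.4, -0.3]
width: 0.0006
t 13.8 tip [0.6317 0.0075 0.1529] zaxis [-0.029 -0.035 -0.999] F [ 0.03  0.41 -0.28] togo cm [-0.08 16.1   1.85]
t 13.85 tip [0.6317 0.0076 0.1529] zaxis [-0.029 -0.035 -0.999] F [ 0.16 -0.79 -0.79] togo cm [-0.08 16.11  1.84]
t 13.9 tip [0.6317 0.0076 0.153 ] zaxis [-0.029 -0.035 -0.999] F [-0.35  0.25  0.19] togo cm [-0.08 16.11  1.85]
t 13.95 tip [0.6318 0.0076 0.1531] zaxis [-0.029 -0.035 -0.999] F [-0.4  -0.26 -0.07] togo cm [-0.09 16.11  1.86]
```

At tip z 0.110 the key still pushes back with about 2.2 N. That puts key-up at about 0.112 and flush at about 0.106, so the white key reached its stop. Next is the green key.

```bash
python3 -m jog '[[0,2,0,0,1],[0,4,0,0,1],[0,4,0,0,1],[0,4,0,0,1],[0,2,0,0,1],[0,0,0,0,1],[0,0,0,0,1],[0,0,0,0,1],[0,0,0,0,1],[0,0,0,0,1]]'
python3 -c "
from h import *
tip(.6355,-.154,.116)
c=r.camera('scene');cv2.imwrite('pics/g1.png',cv2.resize(c['pixels'][200:360,220:420],None,fx=3.5,fy=3.5)[:,:,::-1])"
```

```text
time: 15.0
ee_pos: [0.6382, -0.1504, 0.1805]
eef_rot: [1.0, 0.02, -0.014, 0.016]
ft_force: [0.9, -0.1, -0.6]
width: 0.0004
t 15.0 tip [ 0.6376 -0.1511  0.1586] zaxis [-0.028 -0.032 -0.999] F [ 0.87 -0.07 -0.59] togo cm [-0.1   0.15  4.27]
```

View pics/g1.png

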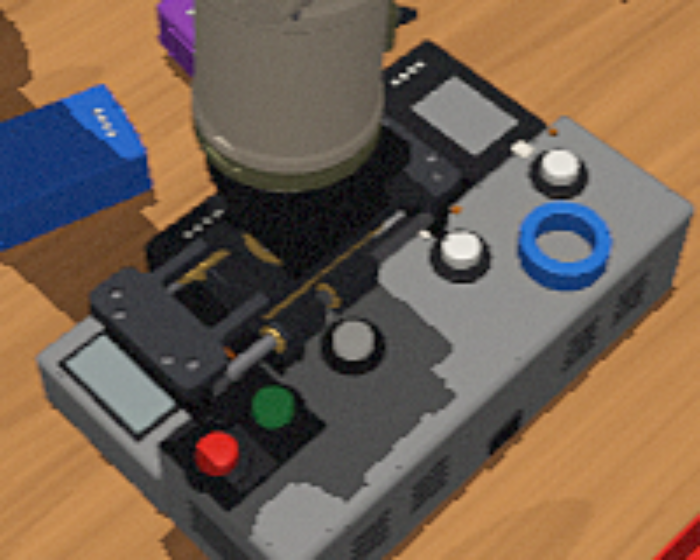

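The middle key (460,248) has sprung back up. The gripper is over green (273,407), with red (217,452) clear. Descending.

```bash
python3 -m jog '[[-0.1,0.15,1.5,0,1],[0,0,1.3,0,1],[0,0,1,0,1],[0,0,0.4,0,1],[0,0,0,0,1],[0,0,0,0,1],[0,0,0,0,1],[0,0,0,0,1],[0,0,0,0,1],[0,0,0,0,1]]'
python3 -c "
from h import *
tip(.6355,-.154,.106)"
```

```text
time: 16.05
ee_pos: [0.636, -0.152, 0.1351]
eef_rot: [1.0, 0.021, -0.014, 0.016]
ft_force: [0.4, -0.2, 0.3]
width: 0.0003
t 16.05 tip [ 0.6354 -0.1527  0.1131] zaxis [-0.028 -0.032 -0.999] F [ 0.39 -0.24  0.31] togo cm [0.03 0.11 0.71]
```

```bash
python3 -m jog '[[0,0,0.3,0,1],[0,0,0.3,0,1],[0,0,0.3,0,1],[0,0,0.3,0,1],[0,0,0.3,0,1],[0,0,0.3,0,1],[0,0,0.3,0,1],[0,0,0.3,0,1],[0,0,0.3,0,1],[0,0,0.3,0,1]]'
python3 -c "
from h import *
tip(.6355,-.154,.106)"
```

```text
time: 17.05
ee_pos: [0.6363, -0.1518, 0.1281]
eef_rot: [1.0, 0.02, -0.011, 0.02]
ft_force: [-13.4, 1.4, 25.8]
width: 0.0006
t 17.05 tip [ 0.6358 -0.1527  0.1061] zaxis [-0.021 -0.041 -0.999] F [-13.4    1.37  25.79] togo cm [-0.04  0.13  0.02]
```

Hard stop at 0.106 again with 26 N, so green is fully down. Lifting and moving clear.

```bash
python3 -m jog '[[0,0,-1,0,1],[0,0,-3,0,1],[0,0,-4,0,1],[0,0,-4,0,1],[-2,4,0,0,1],[-2,4,0,0,1],[-2,4,0,0,1],[-2,4,0,0,1],[-2,4,0,0,1],[-2,4,0,0,1]]'
python3 -m jog '[[-3,3,0,0,1],[-3,3,0,0,1],[-3,3,0,0,1],[-3,3,0,0,1],[-2,2,0,0,1],[0,0,0,0,1],[0,0,0,0,1],[0,0,0,0,1],[0,0,0,0,1],[0,0,0,0,1]]'
python3 - <<'E'
from h import *
tip(0,0,0)
t=r.camera("top");g=cv2.cvtColor(t["pixels"],cv2.COLOR_RGB2GRAY)
for u in (284,324,343,363):print(u,g[255:275,u].tolist())
cv2.imwrite("pics/end.png",np.vstack([cv2.resize(t["pixels"][160:290,240:440],None,fx=2.5,fy=2.5),cv2.resize(r.camera("scene")["pixels"][200:310,240:440],None,fx=2.5,fy=2.5)])[:,:,::-1])
E
```

```text
time: 18.05
ee_pos: [0.5301, -0.3911, 0.2644]
eef_rot: [0.999, 0.028, -0.01, 0.019]
ft_force: [0.6, 0.5, 0.2]
width: 0.0002
time: 19.05
ee_pos: [0.3875, -0.5498, 0.269]
eef_rot: [0.999, 0.024, -0.011, 0.019]
ft_force: [-0.7, -0.7, 0.3]
width: 0.0008
t 19.05 tip [ 0.387  -0.5507  0.247 ] zaxis [-0.022 -0.039 -0.999] F [-0.71 -0.65  0.29] togo cm [-35.45 -57.76  23.39]
284 [67, 67, 69, 66, 74, 69, 68, 69, 72, 72, 52, 35, 52, 55, 128, 190, 92, 86, 139, 141]
324 [70, 69, 71, 76, 70, 71, 70, 74, 71, 54, 29, 43, 69, 133, 205, 97, 87, 145, 144, 143]
343 [69, 71, 71, 71, 73, 72, 73, 73, 71, 41, 19, 30, 88, 152, 167, 101, 140, 144, 141, 142]
363 [73, 70, 69, 71, 71, 71, 72, 73, 72, 42, 15, 36, 83, 105, 99, 90, 141, 136, 130, 130]
```

View pics/end.png

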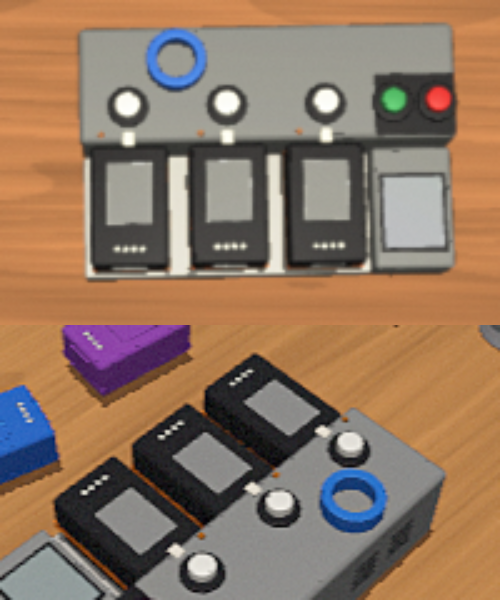

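The picture shows all three packs in line against the wall, all keys up, and the tape and look-alikes where they were. The outer edge of the middle pack is at row 264, which lies on the line between its neighbours.

```bash
python3 -c "
from bench import r
print(r.close_job())"
```

```text
the job is handed in; nothing more can be done
None
```

The middle pack was the one standing short. I pushed it home, pressed the middle white key and then the green start key, and handed the job in at about 19 s of the 38 s allowed.

- **Pack:** the push ended against the wall at about 14 N. In the last picture the pack's outer edge is level with its neighbours.
- **Keys:** each was pressed to a hard stop, the white at 38 N and the green at 26 N, and both had sprung back up by the last picture.
- **Surroundings:** the other packs, the other keys, the tape and the blue and purple look-alikes looked undisturbed in that picture. I did not recheck the tin, cans, jar and tools further off; the arm passed above or well away from them.
- **Disagreement:** the hard stop came at a fingertip height of about 106 mm, not the 102 mm expected. A spring-force check on the white key (2.2 N at 110 mm, 3.3 N at 108 mm) fits a height offset of about 4 mm, so I take both keys as fully pressed. The cameras could not show the travel directly.
- **Close to a limit:** the 38 N white-key press was just under the 40 N allowed for the arm or gripper body. It was the fingertips that pressed, not the gripper body.

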